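# Eject the slicer's blade cassette and trap it on the ramp

### The job

Press the ejector key of the cassette dock fully down with one finger and, as the blade cassette pops out of its bay, trap it with the other finger so that it stays on the ramp and does not slide off the end. Finish while still holding: key kept down, cassette stopped at rest against the finger on the ramp, out of its seat. Only touch, do not lift or carry the cassette, and leave the things standing around where they are.

Things in the scene. Friction and masses are not known exactly. Their poses are not given: they have to be found in the camera images.
- dock: fixed stand of the slicer's blade-cassette dock, 200 x 106 mm. Origin on the table under the mouth of the bay, mid-lane; x points level the way the cassette comes out (to the low end of the ramp), y to the side with the ejector key, z up. Bay at x -75 to 0 mm (at most 91 mm above the table, at the back), open ramp at x 0 to 108 mm. Place and yaw vary.
- chute: the dock's fixed slick steel chute, sloping 12 degrees down along its x. Origin on its floor, mid-lane, at the mouth of the bay, 40 mm above the table; z square to the floor. Ramp x 0 to 110 mm, open at its end, 17 mm above the table. Lane 49 mm wide, rails 4 mm thick, 8 mm over the floor; bay walls (x below 0) 34 mm high, open above but for a strap at the back.
- cassette: white plastic blade cassette, steel plate on top, 50 (x) x 46 x 30 mm tall, about 0.18 kg, loose; origin at the centre of its underside. Starts in the bay at chute x -26 mm, held by a 6 mm catch lip, with a 1.5 N spring pusher (25 mm stroke) behind it. Let go, it pops out at about 0.2 m/s and slides off the ramp in about half a second; stopped on the ramp it leans on the finger with 0.15 N or more.
- ejector (a joint): how far the ejector key is pressed straight down, m: 0 up, 0.010 fully down; spring 1.5 N at the top, 5 N at the bottom; it comes up again when released. The catch lip goes down with it and lets the cassette go at about 0.006 to 0.007.
- ejector_cap (a point): centre of the top of the ejector key (moves with it): a round black cap 26 mm across beside the ramp, at dock x 45, y 55 mm, 57 mm above the table when up, 47 mm when fully down. Its square housing is 34 mm wide and 42 mm tall.
- lane (a point): point on the ramp's floor mid-lane, straight across from the key (dock x 45, y 0), 30 mm above the table. The rails' tops here are 39 mm above the table and a passing cassette's top about 60 mm, so a finger tip level with the pressed key stands clear of ramp and rails, yet in the cassette's way.
- spare: a spare cassette, same as the one in the dock (50 x 46 x 30 mm), lying flat on the table beside the dock; leave alone; origin at the centre of its underside
- shaker: glass shaker jar with steel cap, 42 mm across, 78 mm tall, loose, leave alone; origin at the centre of its underside
- cup: open steel cup, 72 mm across, 75 mm tall, loose, leave alone; origin at the centre of its underside
- cutter: steel ring cutter, 76 mm across, 35 mm tall, loose, leave alone; origin at the centre of its underside
- squeeze: white squeeze bottle, 56 mm across, 150 mm tall, loose, leave alone; origin at the centre of its underside
- spoon: steel spoon 200 mm long lying on the table along its own x, loose, leave alone; origin about the middle of its length
Things that resemble listed ones, but are neither listed nor needed, are in the scene too. What is shaped like the dock but red is not meant.

How it is judged:
By the outcome, as a careful person would: the job done as asked, in the order asked, and still so for the second after the job is handed in, while the arm keeps its last pose, push and grip.
It also fails if it takes over 29 s, if anything falls off the work surface, if the arm or the gripper's body presses on something with over 40 N, if the wrist force passes 120 N, or if a joint passes its speed limit or range.

### The arm

A 6-joint arm with a two-finger parallel gripper is mounted at the origin on the work surface. World frame = base frame: x ahead of the robot, y to its left, z up, the work surface at z = 0. Lengths are in mm, angles in rad, forces in N, time in s.
With the tool pointing down it reaches from about 250 to 800 mm from the base axis. Payload 8.5 kg.
Tool frame: the origin (TCP) lies at the very end of the fingers, on their centre line; the grasp point (between the pads) lies 19 mm behind it; z points along the fingers, y is the direction in which the jaws open and shut (so a half turn about z gives the same grasp; the last joint's range is limited). The gripper opens to 85 mm and grips with 20 to 120 N. Pads are 22 mm wide; open, the fingers measure 114 mm over their backs; the gripper's body (76 mm by 85 mm) begins 54 mm behind the grasp point. The pads swing forward as they close: fully open they stand 13 mm farther back than shut.
Start: joints at [1.127, 0.238, -0.013, 1.319, 0, 1.571], TCP at [225.401, 474.102, 231.276] pointing down, gripper open.
Joint ranges: [-2.66, 2.66], [-1.03, 1.9], [-1.14, 1.46], [-1.82, 2.27], [-1.45, 1.34], [-3.14, 3.14]. Speed limits (rad/s): [2.22, 2.22, 2.79, 3.14, 3.14, 3.14].

### API

Orientations are given as a unit quaternion [x, y, z, w].
In Python, from cell import env, eyes gives the robot as it stands.
- The arm moves only by the tool step_arm, never from a script. Its argument "deltas" is one flat list of numbers, 5 for each row, row after row: the finger opening in mm, from 0 to 85.4, then the shift along the tool's x, y, z in mm, then the turn about the tool's z in degrees. A call has 1 to 20 rows; each row is the pose to reach, as a shift and turn from the pose commanded when the call began, along the tool's axes at that moment; what a row does not reach only later rows make up. A row lasts 1/8 s, in which the tool goes at most 62.5 mm and 10.7 degrees, less where a joint would pass 70% of its speed; a pose out of reach is approached as far as the arm can. A call with a gripper value outside its range is refused whole. The fingers move at their own pace and stop on an object; the grip force is fixed at half the most. Time passes only in rows, so rows that repeat a pose let the fingers close. It gives the time, the measured TCP pose, the force and the opening at its end, in the units of the state.
- env.observe(): the state, without advancing time (a new reading comes with each control period).
- eyes.read_camera(name): name is "scene" or "top"; returns a dict with "color" (384x512x3 uint8, red, green, blue), "fx", "fy", "cx", "cy" (pixels), "k1" (the pictures are not rectified: a ray, as slopes to the right and down, at radius r is drawn at 1 + k1 r^2 times it, then the intrinsics apply), "R" (3x3) and "t" (3): a world point X has camera coordinates R X + t. Camera axes: x right, y down, z forward; pixel columns grow to the right and rows downward; lengths in mm; the calibration is good to about 2 mm. A picture is of the moment at which its call begins. There is no depth.
- env.close_job(): hands the job in, once; it reports no verdict.
The state is a dict: "clock": time; "joint_pos": joint angles; "dq": joint speeds; "joint_efforts": joint torques, N m; "tcp_pos": TCP position; "eef_rot": TCP orientation; "contact_force": force on the tool from outside, world axes, zero at the start; "wrist_torque": the same for the moment, N m; "finger_gap": finger opening in mm.
Only numpy, scipy, OpenCV 4.12 (cv2) and the standard library are available. Lean on these libraries where they do the work, as an engineer would, in place of code of your own. Each camera call takes 0.05 s, during which the arm holds its last target. There are 200 camera calls.

## Working session

There is one attempt and no reset: what is moved stays moved. The work goes in short steps, Python scripts to look and compute and a tool call to move; the robot and the scene stay as the last step left them, time stands still between calls to the robot, and variables do not carry over. Pictures are saved under pics/ and viewed, about 8 in all and at most 12, crops included, and the job is handed in when it is done.

Besides the shell and the picture viewer there is one more tool, called after ">>>" by a JSON object that holds its "op" and its "data". step_arm: Moves the arm, as the interface text tells. Its arguments: {"type":"object","properties":{"deltas":{"type":"array"}},"required":["deltas"]}

```bash
mkdir -p pics && cat > h.py <<'E'
import numpy as np, cv2
def ray(c,u,v):
    xd,yd=(u-c["cx"])/c["fx"],(v-c["cy"])/c["fy"]
    x,y=xd,yd
    for _ in range(30):
        s=1+c["k1"]*(x*x+y*y); x,y=xd/s,yd/s
    R,t=np.array(c["R"]),np.array(c["t"])
    return -R.T@t, R.T@np.array([x,y,1.])
def onz(c,u,v,z):
    o,d=ray(c,u,v); return o+d*(z-o[2])/d[2]
def proj(c,X):
    p=np.array(c["R"])@np.array(X,float)+np.array(c["t"]); x,y=p[:2]/p[2]; s=1+c["k1"]*(x*x+y*y)
    return c["fx"]*x*s+c["cx"],c["fy"]*y*s+c["cy"]
E
python3 - <<'E'
from cell import env,eyes
import cv2,pickle,numpy as np
d={n:eyes.read_camera(n) for n in("scene","top")}
pickle.dump(d,open("c0.pkl","wb"))
for n in d:
    cv2.imwrite(f"pics/{n}0.png",cv2.resize(d[n]["color"][:,:,::-1],(800,600),interpolation=cv2.INTER_CUBIC))
    print(n,{k:np.round(d[n][k],3).tolist() for k in d[n] if k!="color"})
print(env.observe())
E
```

```text
scene {'fx': 466.936, 'fy': 466.936, 'cx': 251.257, 'cy': 186.967, 'k1': -0.03, 'R': [[-0.832, 0.555, 0.014], [0.42, 0.647, -0.636], [-0.362, -0.524, -0.771]], 't': [410.832, -210.109, 1379.438]}
top {'fx': 368.688, 'fy': 368.688, 'cx': 251.587, 'cy': 191.695, 'k1': -0.059, 'R': [[-0.005, -1.0, 0.014], [-0.983, 0.003, -0.182], [0.182, -0.015, -0.983]], 't': [31.713, 522.518, 828.048]}
{'clock': 0.1, 'joint_pos': array([ 1.12700413e+00,  2.38743198e-01, -1.41720254e-02,  1.31921899e+00,
       -6.29511700e-06,  1.57077637e+00]), 'dq': array([ 3.76657655e-04, -1.08183001e-05,  2.62864185e-03, -1.06079727e-03,
       -1.92829411e-04, -1.65611913e-04]), 'joint_efforts': array([-7.90903068e-04, -5.39722180e+01,  3.46997559e+01,  1.34175716e-02,
       -8.81353094e-05, -1.13054620e-05]), 'tcp_pos': array([225.25520957, 473.79654534, 230.7293597 ]), 'eef_rot': array([ 2.20069841e-01,  9.75483889e-01, -6.53233739e-04, -1.44157011e-04]), 'contact_force': array([ 0.57851968, -0.4958284 ,  0.38698489]), 'wrist_torque': array([ 0.02839289,  0.03911119, -0.04590822]), 'finger_gap': 85.46291173803829}
```

View pics/scene0.png

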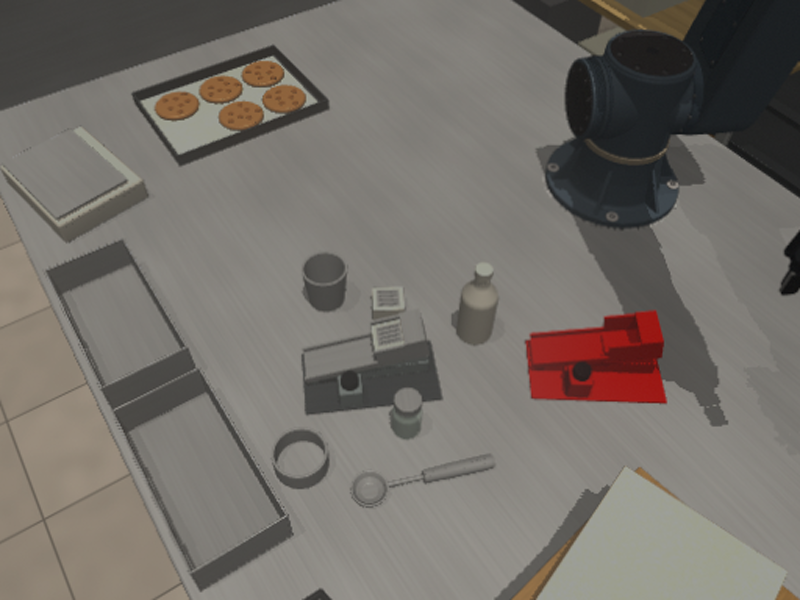

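View pics/top0.png

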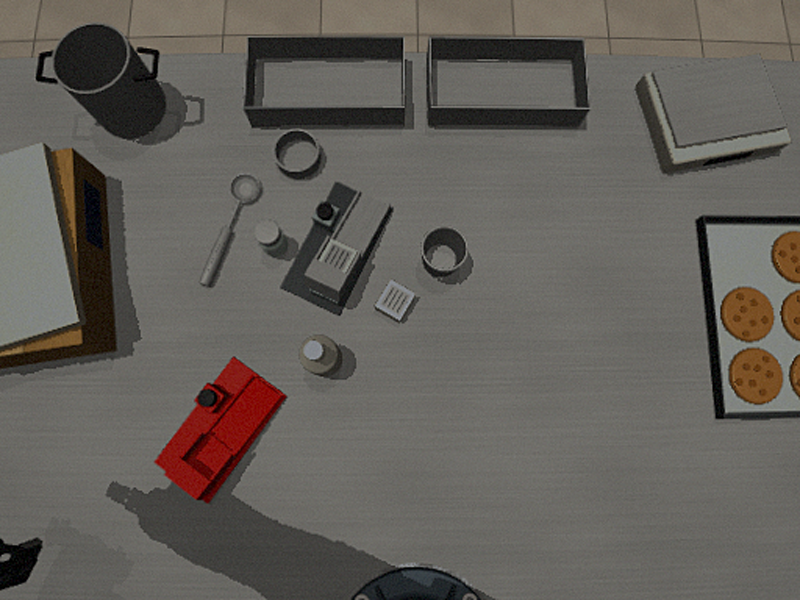

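The grey dock is at top (340,245) and scene (370,360), both in 800x600 pixels, with the white cassette in its bay. Its black key is at top (325,212) and scene (349,380). The red lookalike at top (220,430) and scene (600,360) isn't the one meant. The shaker (268,236) and squeeze bottle (320,355) stand close to the dock.

```bash
python3 - <<'E'
import pickle,cv2,numpy as np
from h import *
d=pickle.load(open("c0.pkl","rb"))
T=d["top"];S=d["scene"]
k=0.64
a=T["color"][105:210,165:290,::-1];b=S["color"][155:285,180:300,::-1]
A=cv2.resize(a,(400,336),interpolation=cv2.INTER_CUBIC);B=cv2.resize(b,(400,433),interpolation=cv2.INTER_CUBIC)
im=np.zeros((433,800,3),np.uint8);im[:336,:400]=A;im[:,400:]=B
cv2.imwrite("pics/crop.png",cv2.convertScaleAbs(im,alpha=1.6))
cap={}
for n,c,(u0,v0) in(("top",T,(208,135)),("scene",S,(223,243))):
    g=c["color"].max(2)
    print(n); print(g[v0-9:v0+12,u0-11:u0+13])
    w=np.zeros_like(g);w[v0-10:v0+10,u0-10:u0+11]=(g[v0-10:v0+10,u0-10:u0+11]<35)
    nn,l,s,ce=cv2.connectedComponentsWithStats(w)
    i=1+np.argmax(s[1:,4]);cap[n]=ce[i];print(s[i],ce[i],onz(c,*ce[i],57))
o1,r1=ray(T,*cap["top"]);o2,r2=ray(S,*cap["scene"])
st=np.linalg.lstsq(np.c_[r1,-r2],o2-o1,rcond=None)[0]
print("tri",o1+r1*st[0],o2+r2*st[1])
E
```

```text
top
[[105 109 109 112 110 110 108 111 108 106 110 115  75  46  41  43  45  49
   49  47  39  49  46  47]
 [115 109 110 110 112 106 114 110 109 115 113 114  67  49  42  49  47  45
   51  48  46  50  47  48]
 [112 113 113 114 111 114 112 106 102  98 114  88  53  49  51  47  52  53
   44  52  49  47  49  45]
 [112 113 108 112 112 112 120 104  83  68  64  35  35  41  47  47  45  48
   43  52  37  50  51  49]
 [112 117 112 112 112 114 114  79  35  40  18  21  31  22  42  49  43  45
   46  51  50  47  49  49]
 [112 113 114 112 113 121  88  35  12  19  17  12  19  17  21  97  58  42
   40  43  53  53  52  47]
 [112 109 110 108 118 108  52  17  18  30  21  33  13  19  17  70  93  97
   64  39  40  49  51  50]
 [112 109 110 108 121  71  28  14  15  22  27  33  27  21  23  14  79 111
  105  97  57  49  44  47]
 [114 113 112 113 112  62  24  24  34  28  26  29  31  29  27   0  39 106
  116  85  43  50  51  44]
 [110 108 109 111 106  71  28  21  25  17  20  14  35  33  29   0  47  80
   95  47  35  43  45  41]
 [109 110 115 106 104  70  29  23  27  27  21  29  29  27  27  16  45  62
   75  28  3
[... 2766 characters left out ...]
17 116 114 105  96  94  95  98 103 115 114 114
  113 101  63  66  65  67]
 [ 69  69  70  67  66  98 116 114 114 114 114 113 113 109 103 104 101  98
   94  87  64  66  66  66]
 [ 69  70  70  68  68  86 106 101  98  95  93  91  89  87  81  85  80  78
   74  70  64  64  66  66]
 [ 69  70  69  68  63  70  84  81  79  75  72  72  71  70  71  71  71  71
   71  69  64  65  66  67]
 [ 69  69  69  67  64  63  71  72  72  72  71  72  71  71  71  70  71  71
   71  70  64  65  65  66]]Traceback (most recent call last):
  File "<stdin>", line 16, in <module>
    return _wrapfunc(a, 'argmax', axis=axis, out=out, **kwds)
    return bound(*args, **kwds)
ValueError: attempt to get argmax of an empty sequence
```

View pics/crop.png

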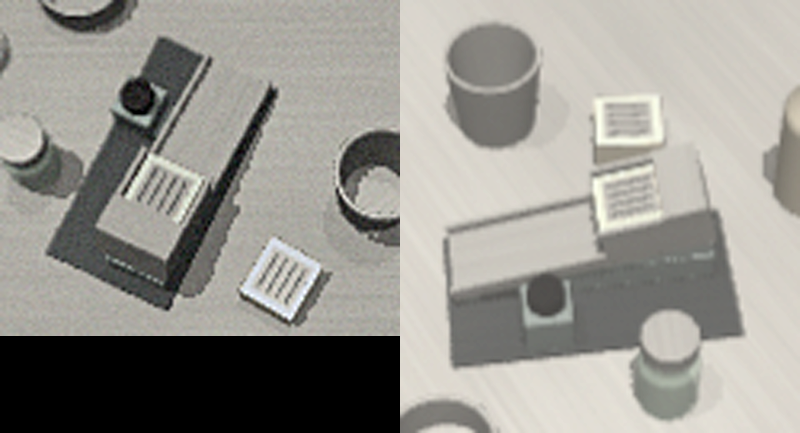

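The crop confirms the grey dock: cassette seated in the bay, ramp running up-right in the top view, and the black key beside the ramp at crop (137,97) top and (547,295) scene. Next I'll get the yaw from the plate edges and the key position from both views.

```bash
python3 - <<'E'
import pickle,cv2,numpy as np
from h import *
d=pickle.load(open("c0.pkl","rb"));T=d["top"];S=d["scene"]
P={n:[onz(c,*p,3) for p in q] for n,c,q in(("top",T,[(180,184),(215,116.9),(217.5,201.2)]),("scene",S,[(282.6,254.9),(196.5,264.6)]))}
for n in P:
    print(n,np.round(P[n],1).tolist(),[round(float(np.linalg.norm(P[n][i]-P[n][0])),1) for i in range(1,len(P[n]))],np.degrees(np.arctan2(*(P[n][1]-P[n][0])[1::-1])))
# key-side plate edge, subpixel per row, top view
g=cv2.GaussianBlur(T["color"].max(2).astype(np.float32),(3,3),0);pts=[]
for v in list(range(119,124))+list(range(158,182)):
    u0=215-(v-116.9)*35/67.1
    us=np.arange(int(u0)-6,int(u0)+6);r=g[v,us]
    i=np.where((r[:-1]>=80)&(r[1:]<80))[0]
    if len(i): i=i[0];pts.append(onz(T,us[i]+(r[i]-80)/(r[i]-r[i+1]),v,3)[:2])
pts=np.float32(pts);l=cv2.fitLine(pts,cv2.DIST_HUBER,0,.01,.01).ravel();print("edge",len(pts),l,np.degrees(np.arctan2(l[1],l[0])))
w=np.zeros(S["color"].shape[:2],np.uint8);w[234:252,214:232]=S["color"].max(2)[234:252,214:232]<57
n,L,s,ce=cv2.connectedComponentsWithStats(w);i=1+np.argmax(s[1:,4]);print(s[i],ce[i])
pt=(207.6,134.4);ps=(222.9,ce[i][1]-.5)
print(onz(T,*pt,57),onz(S,*ps,57))
o1,r1=ray(T,*pt);o2,r2=ray(S,*ps);q=np.linalg.lstsq(np.c_[r1,-r2],o2-o1,rcond=None)[0];print("tri",o1+r1*q[0],o2+r2*q[1])
# cassette top (steel plate) bright mask in both
for n,c,(a,b,e,f) in(("top",T,(147,180,200,235)),("scene",S,(195,230,230,265))):
    m=np.zeros(c["color"].shape[:2],np.uint8);m[a:b,e:f]=c["color"].max(2)[a:b,e:f]>(125 if n=="top" else 150)
    r=cv2.minAreaRect(cv2.findNonZero(m));print(n,r,onz(c,*r[0],74))
E
```

```text
top [[551.0, 208.2, 3.0], [728.9, 122.9, 3.0], [507.1, 113.7, 3.0]] [197.3, 104.2] -25.61668294811969
scene [[548.8, 211.4, 3.0], [725.8, 125.8, 3.0]] [196.7] -25.81649408410135
edge 24 [ 9.0196049e-01 -4.3181852e-01  6.2185046e+02  1.7759486e+02] -25.583021
[218 238  11  12 109] [223.25688073 243.43119266]
[662.20537776 135.37966441  57.        ] [662.71351516 139.68706198  57.        ]
tri [663.38001019 135.74351148  53.64945053] [661.54298249 137.53859629  53.20036122]
top ((216.00001525878906, 163.00001525878906), (18.782970428466797, 16.099689483642578), 26.56505012512207) [586.13339039 112.67866544  74.        ]
scene ((247.5, 209.0), (28.0, 19.0), 90.0) [573.60035719 102.21887925  74.        ]
```

Dock yaw is −25.6°. The cap is at about (662.7, 136.7); both views and the plate corner agree to about 2 mm. That puts the lane point at about (638.9, 87.1) and the TCP target midway at (651, 112). The tool's y axis is already along dock y (64.6° against 64.4°), so no turn is needed.

>>> {"op": "step_arm", "data": {"deltas": [42,-45,-12,0,0,42,-90,-24,0,0,42,-135,-36,0,0,42,-180,-48,0,0,42,-225,-60,0,0,42,-270,-72,0,0,42,-315,-84,0,0,42,-360,-96,0,0,42,-405,-108,0,0,42,-450,-120,0,0,42,-495,-132,0,0,42,-539.5,-144.3,0,0,42,-539.5,-144.3,40,0,42,-539.5,-144.3,80,0,42,-539.5,-144.3,120,0,42,-539.5,-144.3,145,0,42,-539.5,-144.3,145,0,42,-539.5,-144.3,145,0]}}

```text
clock: 2.35
tcp_pos: [651.2, 112.2, 87.2]
eef_rot: [0.22, 0.975, 0.0, 0.0]
contact_force: [-0.2, 0.4, -0.1]
finger_gap: 42.1
```

```bash
python3 - <<'E'
from cell import env,eyes
import cv2,pickle,numpy as np
from h import *
d={n:eyes.read_camera(n) for n in("scene","top")}
pickle.dump(d,open("c1.pkl","wb"))
a=d["top"]["color"][105:210,165:290,::-1];b=d["scene"]["color"][135:285,170:310,::-1]
im=np.zeros((433,800,3),np.uint8);im[:336,:400]=cv2.resize(a,(400,336),interpolation=cv2.INTER_CUBIC);im[:429,400:]=cv2.resize(b,(400,429),interpolation=cv2.INTER_CUBIC)
cv2.imwrite("pics/c1.png",cv2.convertScaleAbs(im,alpha=1.6))
s=env.observe();print({k:np.round(s[k],3) for k in("clock","tcp_pos","eef_rot","contact_force","wrist_torque","finger_gap")})
E
```

```text
{'clock': np.float64(2.45), 'tcp_pos': array([651.543, 112.282,  87.798]), 'eef_rot': array([0.22 , 0.975, 0.   , 0.001]), 'contact_force': array([-0.182,  0.117,  0.158]), 'wrist_torque': array([ 0.003, -0.035,  0.034]), 'finger_gap': np.float64(41.94)}
```

View pics/c1.png

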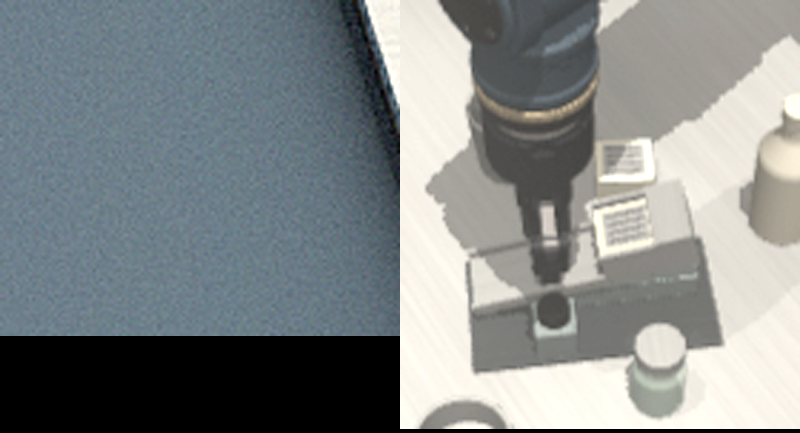

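The scene view shows the near finger tip at crop (550,285), right above the key cap at (553,308). The other finger is over the ramp, below the cassette, and nothing has been disturbed. I'll descend now and find contact by force.

>>> {"op": "step_arm", "data": {"deltas": [42,0,0,8,0,42,0,0,16,0,42,0,0,24,0,42,0,0,28,0,42,0,0,30,0,42,0,0,30,0]}}

```text
clock: 3.2
tcp_pos: [650.7, 112.1, 56.2]
eef_rot: [0.22, 0.975, -0.0, -0.0]
contact_force: [1.2, 0.6, 0.2]
finger_gap: 41.8
```

>>> {"op": "step_arm", "data": {"deltas": [42,0,0,2,0,42,0,0,4,0,42,0,0,4,0]}}

```text
clock: 3.58
tcp_pos: [650.9, 112.2, 52.4]
eef_rot: [0.22, 0.975, 0.0, 0.0]
contact_force: [1.3, 0.7, 1.3]
finger_gap: 41.9
```

>>> {"op": "step_arm", "data": {"deltas": [42,0,0,2,0,42,0,0,2,0]}}

```text
clock: 3.82
tcp_pos: [651.0, 112.2, 50.4]
eef_rot: [0.22, 0.975, 0.0, 0.0]
contact_force: [2.1, 1.1, 2.2]
finger_gap: 41.8
```

```bash
python3 - <<'E'
from cell import env,eyes
import cv2,numpy as np
for i in range(3):
    d=eyes.read_camera("scene");s=env.observe();print({k:np.round(s[k],3) for k in("clock","tcp_pos","contact_force","wrist_torque")})
cv2.imwrite("pics/c2.png",cv2.convertScaleAbs(cv2.resize(d["color"][185:285,185:295,::-1],(660,600),interpolation=cv2.INTER_CUBIC),alpha=1.6))
E
```

```text
{'clock': np.float64(3.875), 'tcp_pos': array([650.936, 112.175,  50.428]), 'contact_force': array([ 1.255, -0.451,  2.792]), 'wrist_torque': array([ 0.163, -0.264, -0.036])}
{'clock': np.float64(3.925), 'tcp_pos': array([650.945, 112.159,  50.427]), 'contact_force': array([2.589, 0.083, 3.005]), 'wrist_torque': array([ 0.11 , -0.324, -0.117])}
{'clock': np.float64(3.975), 'tcp_pos': array([650.926, 112.18 ,  50.429]), 'contact_force': array([ 1.664, -0.017,  2.074]), 'wrist_torque': array([ 0.175, -0.319, -0.034])}
```

View pics/c2.png

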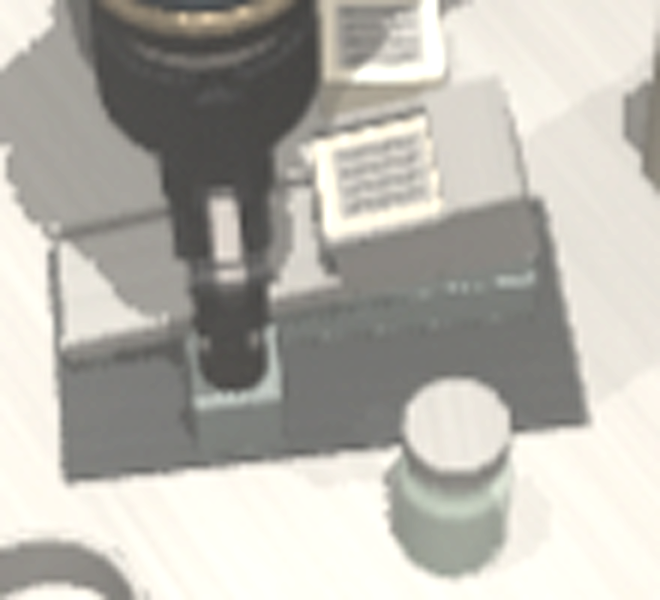

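The finger tip sits on the cap at crop (230,370), and the cassette is still seated at (375,180). I'll keep pressing.

>>> {"op": "step_arm", "data": {"deltas": [42,0,0,2,0,42,0,0,4,0,42,0,0,6,0,42,0,0,7,0,42,0,0,7,0]}}

```text
clock: 4.6
tcp_pos: [651.1, 112.3, 44.9]
eef_rot: [0.22, 0.975, 0.0, 0.001]
contact_force: [-3.0, 0.0, 15.7]
finger_gap: 41.7
```

>>> {"op": "step_arm", "data": {"deltas": [42,0,0,1,0,42,0,0,1,0,42,0,0,1,0,42,0,0,1,0]}}

```text
clock: 5.1
tcp_pos: [651.2, 112.3, 44.7]
eef_rot: [0.22, 0.975, 0.001, 0.001]
contact_force: [-4.4, -0.3, 22.0]
finger_gap: 42.1
```

```bash
python3 - <<'E'
from cell import env,eyes
import cv2,numpy as np
for i in range(3):
    d=eyes.read_camera("scene");s=env.observe();print({k:np.round(s[k],3) for k in("clock","tcp_pos","contact_force","wrist_torque")})
cv2.imwrite("pics/c3.png",cv2.convertScaleAbs(cv2.resize(d["color"][185:285,185:295,::-1],(660,600),interpolation=cv2.INTER_CUBIC),alpha=1.6))
E
```

```text
{'clock': np.float64(5.15), 'tcp_pos': array([651.24 , 112.33 ,  44.747]), 'contact_force': array([-5.058, -1.233, 22.544]), 'wrist_torque': array([0.329, 0.686, 0.131])}
{'clock': np.float64(5.2), 'tcp_pos': array([651.261, 112.294,  44.762]), 'contact_force': array([-4.222, -0.042, 21.91 ]), 'wrist_torque': array([0.272, 0.673, 0.1  ])}
{'clock': np.float64(5.25), 'tcp_pos': array([651.243, 112.329,  44.749]), 'contact_force': array([-4.161, -1.528, 22.155]), 'wrist_torque': array([0.279, 0.78 , 0.145])}
```

View pics/c3.png

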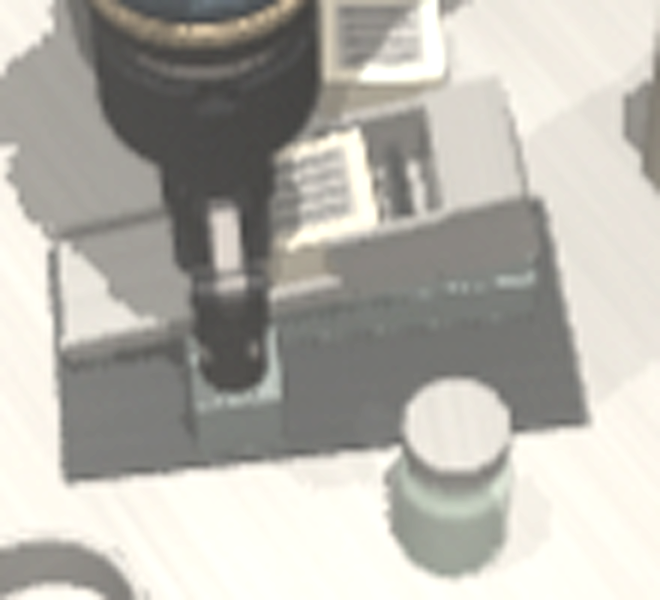

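```bash
python3 - <<'E'
from cell import eyes
import cv2,numpy as np
from h import *
c=eyes.read_camera("scene")
ex=np.array([.902,-.432,0]);ey=np.array([.432,.902,0]);ez=np.array([0,0,1.])
cap=np.array([662.7,136.7,0]);O=cap-45*ex-55*ey
a=np.radians(12);cx=ex*np.cos(a)-ez*np.sin(a);cz=ex*np.sin(a)+ez*np.cos(a);C=O+40*ez
def chute(u,v,h):
    o,d=ray(c,u,v);p=o+d*((h-(o-C)@cz)/(d@cz))-C;return np.round([p@cx,p@ey],1)
f=lambda x,y:(185+x/6-.4,185+y/6-.4)
for n,p in dict(rearkey0=(440,203),rearfar0=(430,118),frontkey0=(328,240),rearkey1=(379,224),rearfar1=(358,128)).items(): print(n,chute(*f(*p),30))
q=lambda X:np.round((np.array(proj(c,X))-185+.4)*6)
T=np.array([651.2,112.3,0])
for s in(27.5,-27.5):
  for dx in(-11,11): print(s,dx,q(T+s*ey+dx*ex+[0,0,48]),q(T+s*ey+dx*ex+[0,0,62]))
print("cap down/up",q(cap+[0,0,47]),q(cap+[0,0,57]))
cv2.imwrite("pics/c4.png",cv2.convertScaleAbs(cv2.resize(c["color"][205:255,205:260,::-1],(660,600),interpolation=cv2.INTER_CUBIC),alpha=2.2))
E
```

```text
rearkey0 [-46.6  18.1]
rearfar0 [-48.8 -21.2]
frontkey0 [-3.2 23. ]
rearkey1 [-22.9  21.1]
rearfar1 [-21.1 -24.4]
27.5 -11 [256. 355.] [255. 335.]
27.5 11 [196. 362.] [195. 341.]
-27.5 -11 [240. 234.] [239. 213.]
-27.5 11 [182. 240.] [181. 219.]
cap down/up [226. 359.] [226. 344.]
```

View pics/c4.png

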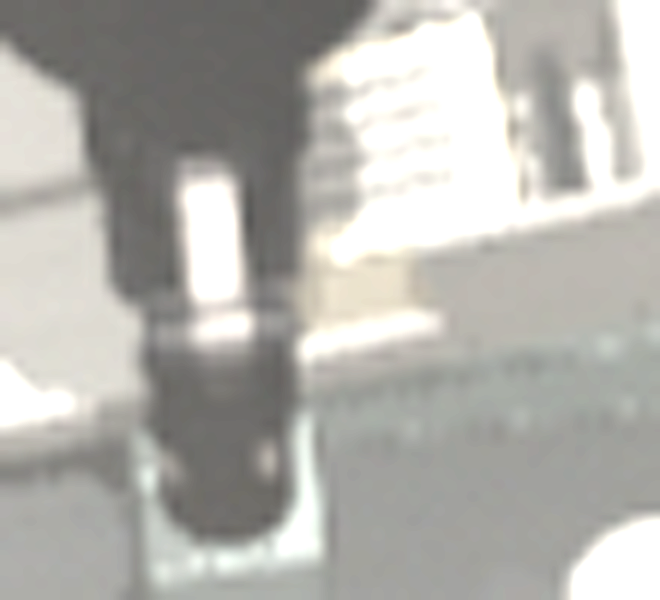

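The cassette's rear moved from chute x −51 to about −25 mm, so its front is at about 26 mm. That fits its top front edge resting against a roughly 27 mm wide finger. It sits in the same place in three pictures over about 0.2 s. The key is on a hard stop: 22 N with no further travel, and the wrist moment puts the load on the key side. Handing in.

```bash
python3 -c "
from cell import env
s=env.observe();print(s['clock'],s['contact_force'],s['tcp_pos'])
print(env.close_job())"
```

```text
5.3 [-4.00840205 -1.05057483 21.76758998] [651.23803526 112.32418699  44.74814402]
the job is handed in; nothing more can be done
None
```

I pressed the grey dock's ejector key down with one finger, and the cassette popped out and was trapped on the ramp by the other. I handed the job in at 5.3 s with the arm still holding both.

**Key:** it was held at about 22 N. Raising the force from 16 N to 22 N moved it only 0.2 mm, and the wrist moment puts the load on the key side.

**Cassette:** it is clear of its seat, about 26 mm down the ramp, and did not move in the last pictures. The shaker and spare cassette looked undisturbed in those pictures; I did not recheck the other objects.

Three checks were less certain:
- **Key travel:** I estimate 8.5 to 9.5 mm from the noisy force at first contact, against the nominal 10 mm. I took the key as fully down because of the hard stop.
- **Contact with the finger:** the finger hides the cassette's front edge, so I worked out the contact from the position of its rear edge. That fits a finger about 27 mm wide, not the 22 mm pad width given; using 22 mm would have implied a small gap.
- **Sideways force:** there was about 4 N on the tool, which I put down to friction on the key cap.

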